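Tare the hanging spring scale with a strainer

ROBOT

A 7-joint arm with a two-finger parallel gripper is mounted at the origin on the work surface. World frame = base frame: x ahead of the robot, y to its left, z up, the work surface at z = 0. Lengths are in m, angles in rad, forces in N, time in s.
With the tool pointing down it reaches from about 0.4 to 0.9 m from the base axis. Payload 5.5 kg.
Tool frame: the origin (TCP) lies midway between the tips of the shut fingers; the grasp point (between the pads) lies 19 mm behind it (manip.grip_depth is the distance from the TCP to the grasp point, in m); z points along the fingers, x is the direction in which the jaws open and shut, and the axes are right-handed (so a half turn about z gives the same grasp; the last joint's range is limited). The gripper opens to 92 mm and grips with 3 to 60 N. Pads are 19 mm wide; open, the fingers measure 130 mm over their backs; the gripper's body (75 mm by 190 mm) begins 47 mm behind the grasp point.
Start: joints at [-0.856, 0.501, -0.427, 1.55, 0.221, 1.138, -0.21], TCP at [0.284, 0.585, 0.227] pointing down, gripper open.
Joint ranges: [-2.88, 2.88], [-0.31, 2.03], [-1.54, 1.56], [0.2, 2.42], [-1.41, 4.55], [0.19, 2.02], [-2.57, 2.57]. Speed limits (rad/s): [2.57, 2.57, 3.14, 3.14, 3.14, 3.14, 3.14].

INTERFACE

Orientations are given as a unit quaternion [x, y, z, w].
In Python, from bench import manip, effector, viewer gives the robot as it stands. Calls block until the motion is done:
- manip.move_pose(position, orientation): joint-space move of the TCP to a pose.
- manip.servo_line(position, ori=None, vel=0.15): straight line of the TCP; ori=None keeps the orientation; vel is the mean speed in m/s.
- manip.movej(angles): joint-space move.
- effector.open_jaws() and effector.close(f_grip=None): open the fingers fully, or close them until they stop; f_grip is the grip in N (None keeps the last).
- manip.sleep(seconds).
- manip.solve_ik(position, orientation): joint angles nearest the present ones, or None.
- viewer.get_image(name): name is "scene" or "top" or "wrist"; returns the picture (384x512x3 uint8, red, green, blue); there is no depth.
- viewer.get_calibration(name): a dict with "vfov" (degrees; the focal length in pixels is half the picture's height over the tangent of half this angle, whatever the lens; pixels are square), "cx", "cy" (the principal point, pixels), "eye" and "attitude" of the camera in the world. Camera axes: x right, y down, z forward; pixel columns grow to the right and rows downward; lengths in m; the calibration is good to about 2 mm. A picture is of the moment at which its call begins: read the wrist's pose just before it. get_calibration takes no time and is no camera call; for the wrist camera it gives the pose at the moment of the call.
A pose or a line that the arm cannot do raises manip.PlanningError and nothing moves.
- manip.hand_in(): hands the job in, once; it reports no verdict.
Readings, each from a call of its own:
- manip.current_clock(): time.
- manip.current_q(): joint angles.
- manip.current_joint_velocities(): joint speeds.
- manip.current_tau(): joint torques, N m.
- manip.current_tool_pos(): TCP position.
- manip.current_tcp_rot(): TCP orientation.
- manip.current_force(): force on the tool from outside, world axes, zero at the start.
- manip.current_wrist_torque(): the same for the moment, N m.
- manip.current_finger_gap(): finger opening in m.
Only numpy, scipy, OpenCV 4.12 (cv2) and the standard library are available. Lean on these libraries where they do the work, as an engineer would, in place of code of your own. Each camera call takes 0.05 s, during which the arm holds its last target.

TASK

Tare the hanging scale for the strainer with the orange grips: lift it out of the clear rack and hang it by the kink in the middle of its bail on the spring scale's hook, letting the spring take the weight gently, without a drop that jerks the scale. Let go, wait until the strainer hangs still, then press the green button on the readout box fully in and let it come back out. Leave the strainer hanging there, and leave the other two strainers and the grey buttons alone.

Things in the scene. Friction and masses are not known exactly. Their poses are not given: they have to be found in the camera images.
- strainer_orange: stainless mesh strainer with two orange plastic grips on its bail; 0.17 to 0.28 kg. Origin: centre of the underside of its flat rim (diameter 116, 3 thick), z up. Tapered bowl (diameter 92 to 56) reaches 55 below the origin; ears along its own x reach x = +-92; the bail stands in its x-z plane. Same after a half turn. Starts in any one of the rack's seats, bail along the rack's x; lift it 65 mm straight up to clear the rack.
- strainer_orange_eye (a point): underside of the kink in the middle of the orange strainer's bail, 83.5 mm above the strainer's origin, which must come to rest on the hook. The bail is 7 mm round wire, rising at x = +-84 to a level bar centred 75 mm above the origin; within x = +-16 the bar kinks up 12 mm to an inverted V with a 12 mm flat top.
- strainer_orange_grip_a (a point): centre of the orange grip at the strainer's x = +60 mm, 75 mm above its origin: flat-sided, 40 mm long (x), 14 wide (y), 18 high (z). Carry the strainer by the grip on the robot's side, so that the gripper stands beside the scale and not under it.
- strainer_orange_grip_b (a point): centre of the other orange grip, alike, at the strainer's x = -60 mm
- strainer_blue: stainless mesh strainer with two blue plastic grips on its bail, same shape; to be left in its seat
- strainer_black: stainless mesh strainer with two black plastic grips on its bail, same shape; to be left in its seat
- rack: clear acrylic box 150 (x) by 400 (y) by 80 mm high, fixed to the table, with three round seats (diameter 101) in its top face at y = -125, 0, +125 mm of its own frame. Strainer origins lie in the top face and their bails reach 91 mm above it, to be passed over when carrying. Origin: centre of its underside.
- stand: fixed laboratory stand. Origin: on the table straight below the hook, z up. Grey base plate 12 mm high; upright rod (diameter 12, 568 high) behind, at x = +162, y = +29 of its own frame; an arm from it at height 522 holds the scale over the origin. The strainer is hung with its bail along the stand's x, carried by the grip on the -x side.
- scale_foot (a point): lower end of the spring scale's upright clear tube (diameter 35), which goes on upwards from here by 140 mm to the arm; 80 mm above the unloaded hook saddle. A red disc inside shows the reading.
- hook_saddle (a point): lowest inner point of the scale's hook, where the bail rests; moves with the hook, 290 mm above the table unloaded. 7 mm dark wire bent in the stand's y-z plane, inside width 23, open towards the stand's +y. Its back is at y = -15, rising to 45 mm above the saddle and from there bending to the axis at 60 mm. Bring the bail in from +y, underside 25 to 40 mm above the saddle, then lower it.
- hook_tip (a point): free end of the hook (wire centre), 18 mm to the stand's +y side of the saddle and 16 mm above it; the metal's top is 19.5 mm above the saddle
- scale_hook (a joint): how far the spring has let the hook down, in m: 0 unloaded, stop at 0.06. Stiffness 80 N/m with 0.1 N preload, lightly damped: with the strainer it settles at about 0.026 (0.019 to 0.034), bobbing for a few seconds if let go above or below that. Past 0.05 counts as jerked.
- readout: fixed grey readout box, 155 mm wide (y), 130 deep, about 100 high, its face sloped 20 degrees towards its own -x: outward normal (-sin 20, 0, cos 20) in its own frame. Dark display on the upper half; on the lower half a row of three round buttons 45 mm apart along y: grey, green, grey. Origin: centre of its underside.
- tare_top (a point): centre of the top of the green button (diameter 24) in the middle of the row, 22 mm proud of the face; pressed along the face's inward normal
- tare (a joint): travel of the green button in m: 0 out, 0.006 fully in (4 N); springs back
- button_left (a joint): travel of the grey button 45 mm to the +y side of the green one, m; not to be pressed
- button_right (a joint): travel of the grey button 45 mm to the -y side of the green one, m; not to be pressed
Not all that is in view belongs to the job. Leave any purple or turquoise look-alike of the strainer_orange alone.

How it is judged:
By the outcome, as a careful person would: the job done as asked, in the order asked, and still so for the second after the job is handed in, with the robot touching nothing.
It also fails if it takes over 64 s, if anything falls off the work surface, if the arm or the gripper's body presses on something with over 40 N, if the wrist force passes 120 N, or if a joint passes its speed limit or range.

## Working session

There is one attempt and no reset: what is moved stays moved. The work goes in short steps, each a Python script; the robot and the scene stay as the last script left them, time stands still between calls to the robot, and variables do not carry over. Pictures are saved under pics/ and viewed, and the job is handed in when it is done.

```bash
ls; mkdir -p pics; python3 - <<'E'
from bench import manip, effector, viewer
import cv2
for n in ["scene","top","wrist"]:
    c=viewer.get_calibration(n); print(n,c)
    im=viewer.get_image(n); cv2.imwrite(f"pics/{n}0.png",cv2.cvtColor(im,cv2.COLOR_RGB2BGR))
print(manip.current_clock(),manip.current_tool_pos(),manip.current_tcp_rot(),manip.grip_depth)
E
```

```text
pics
scene {'vfov': 43.66306111831001, 'cx': 250.86660691793884, 'cy': 191.7150733092279, 'eye': array([ 1.54240214, -0.32723941,  1.18588629]), 'attitude': array([ 0.73609944,  0.532943  , -0.25407662, -0.33102031])}
top {'vfov': 45.234651967119206, 'cx': 249.41764445189688, 'cy': 188.88839909545837, 'eye': array([ 3.49300015e-01, -1.69062891e-03,  1.71318585e+00]), 'attitude': array([ 0.70886169, -0.70463182,  0.02546689, -0.01898808])}
wrist {'vfov': 58.8690578027139, 'cx': 252.38505656336864, 'cy': 189.4056490630496, 'eye': array([0.22213713, 0.61324304, 0.38343724]), 'attitude': array([0.84033898, 0.52633095, 0.06870314, 0.10993641])}
0.15 [0.28358519 0.58428516 0.22592774] [ 8.47513437e-01  5.30773415e-01 -6.46916400e-04  3.71353016e-04] 0.0188
```

View pics/scene0.png

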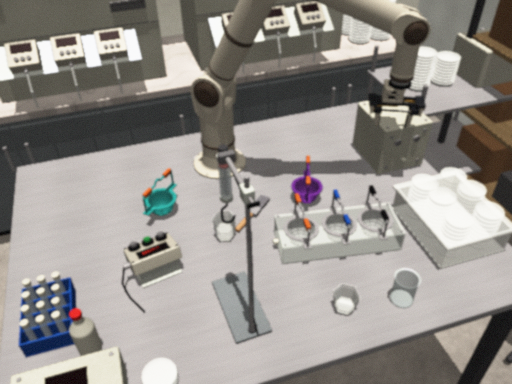

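View pics/top0.png

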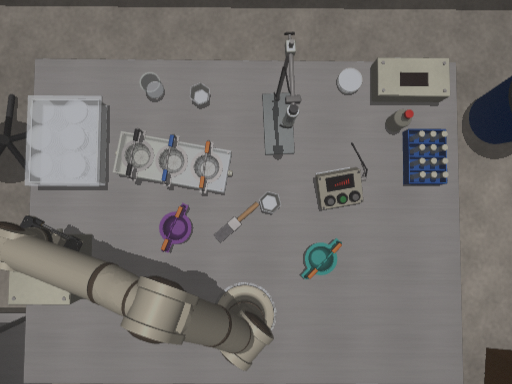

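View pics/wrist0.png

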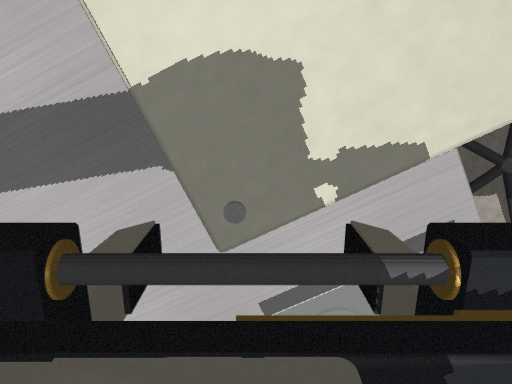

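```bash
cat > h.py <<'E'
import numpy as np, cv2
from scipy.spatial.transform import Rotation as Ro
def K(c): 
    f=192/np.tan(np.radians(c['vfov'])/2); return f
def ray(c,uv):
    d=np.array([(uv[0]-c['cx'])/K(c),(uv[1]-c['cy'])/K(c),1.]); d=Ro.from_quat(c['attitude']).apply(d)
    return np.array(c['eye']),d/np.linalg.norm(d)
def plane(c,uv,z):
    o,d=ray(c,uv); return o+d*(z-o[2])/d[2]
def proj(c,p):
    q=Ro.from_quat(c['attitude']).inv().apply(np.asarray(p)-c['eye']); return np.array([c['cx'],c['cy']])+K(c)*q[:2]/q[2]
def tri(*prs):
    A=np.zeros((3,3));b=np.zeros(3);R=[]
    for c,uv in prs:
        o,d=ray(c,uv);P=np.eye(3)-np.outer(d,d);A+=P;b+=P@o;R.append((o,P))
    x=np.linalg.solve(A,b); return x,[np.linalg.norm(P@(x-o)) for o,P in R]
E
python3 - <<'E'
import cv2
t=cv2.imread('pics/top0.png');s=cv2.imread('pics/scene0.png')
def crop(im,u0,v0,w,h,k,name): cv2.imwrite(name,cv2.resize(im[v0:v0+h,u0:u0+w],None,fx=k,fy=k,interpolation=cv2.INTER_CUBIC))
crop(t,110,120,133,100,6,'pics/c1.png')
crop(t,250,25,130,100,6,'pics/c2.png')
crop(s,255,150,160,115,5,'pics/c3.png')
crop(s,110,145,160,120,5,'pics/c4.png')
crop(t,305,150,75,65,8,'pics/c5.png')
E
```

```text
(no output)
```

View pics/c1.png

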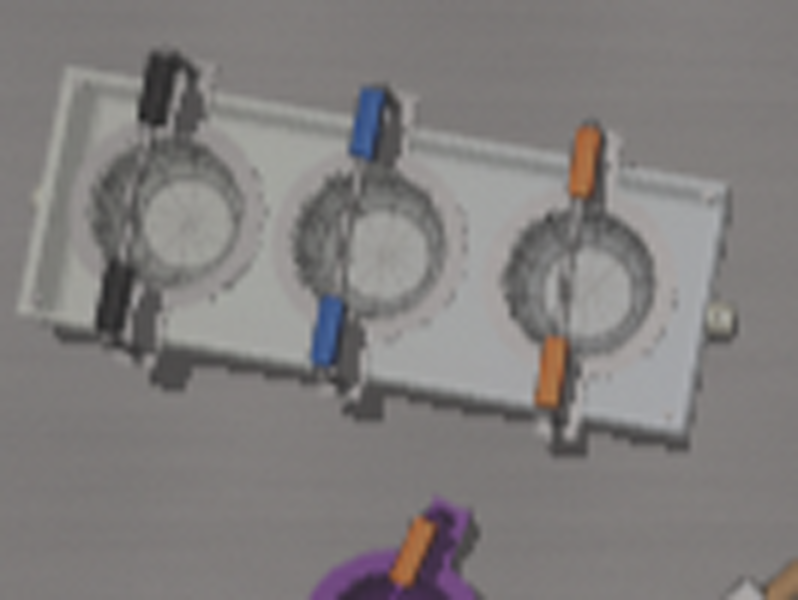

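View pics/c2.png

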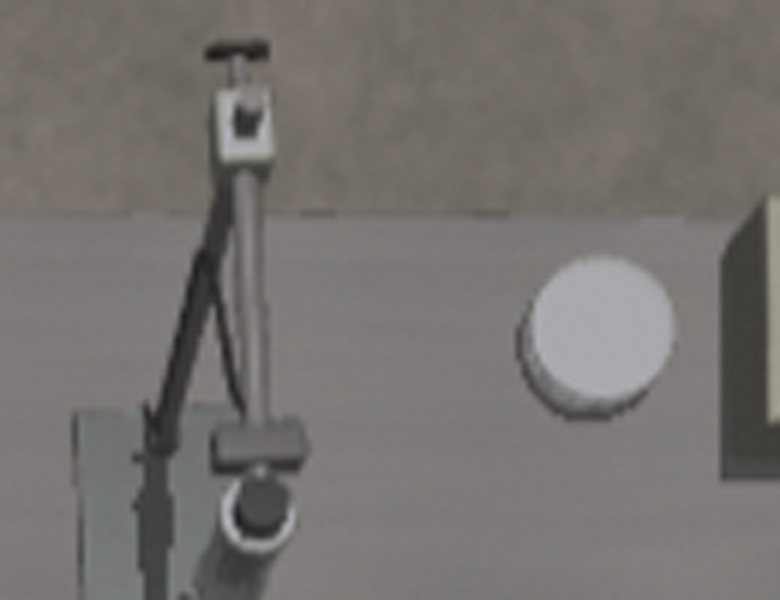

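View pics/c3.png

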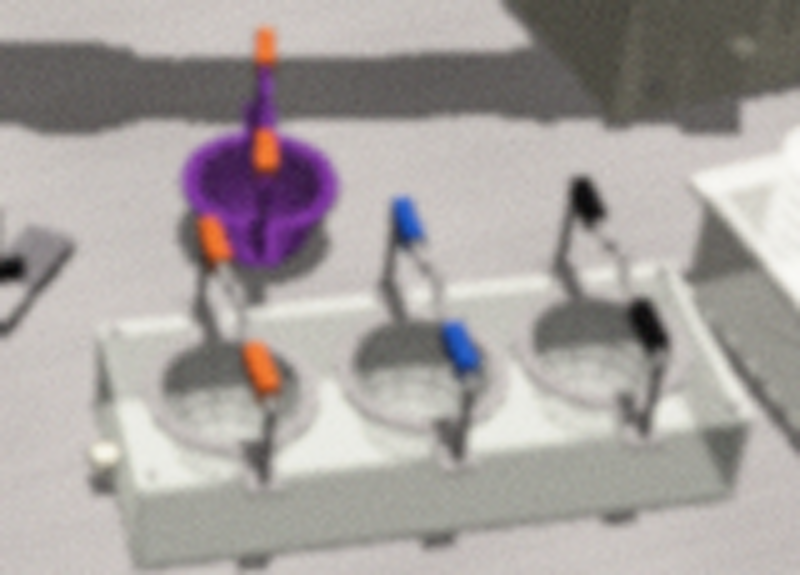

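View pics/c4.png

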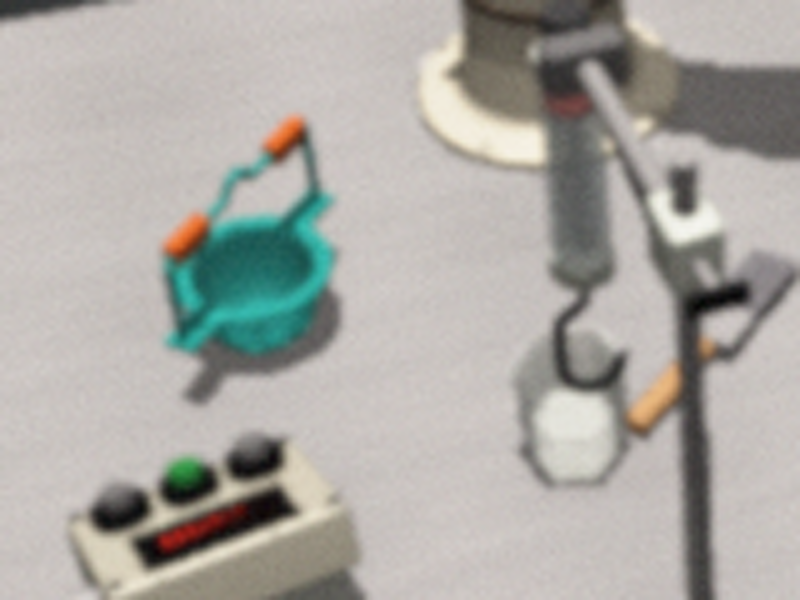

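View pics/c5.png

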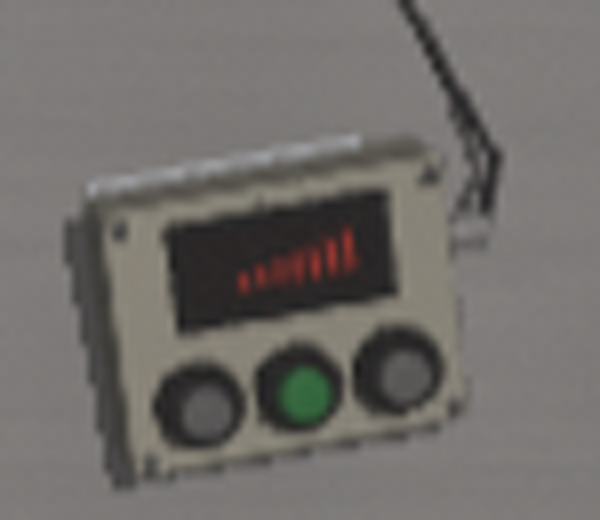

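```bash
python3 - <<'E'
from h import *
from bench import viewer
t=viewer.get_calibration('top');s=viewer.get_calibration('scene')
T=cv2.imread('pics/top0.png');S=cv2.imread('pics/scene0.png')
np.set_printoptions(precision=4,suppress=True)
def blobs(im,lo,hi,m=8):
    h=cv2.cvtColor(im,cv2.COLOR_BGR2HSV);k=cv2.inRange(h,lo,hi)
    n,l,st,ce=cv2.connectedComponentsWithStats(k)
    return [(st[i,4],ce[i].round(2),st[i,:4]) for i in range(1,n) if st[i,4]>=m]
for n,im in(('T',T),('S',S)):
    print(n,'orange');[print(b) for b in blobs(im,(4,130,90),(16,255,255))]
    print(n,'green');[print(b) for b in blobs(im,(45,90,50),(80,255,255))]
print('tube top',plane(t,(293,108.8),.51),plane(t,(293.8,107.5),.54)); print('rodtop',plane(t,(291.3,44.5),.568))
print('saddle',plane(s,(228,220),.29),'tip',plane(s,(234.4,215.4),.306),'foot',plane(s,(226,200),.37))
print('rod base scene', plane(s,(253.5,331),.012))
E
```

```text
T orange
(np.int32(40), array([206.98, 146.78]), array([205, 142,   5,  11], dtype=int32))
(np.int32(37), array([201.46, 181.95]), array([200, 177,   4,  11], dtype=int32))
(np.int32(40), array([178.4 , 211.52]), array([175, 207,   8,  10], dtype=int32))
(np.int32(41), array([164.29, 244.24]), array([161, 239,   7,  11], dtype=int32))
(np.int32(42), array([336.5 , 247.21]), array([332, 243,  10,  10], dtype=int32))
(np.int32(40), array([312.1, 272.9]), array([308, 268,  10,  10], dtype=int32))
T green
(np.int32(33), array([342.7 , 198.91]), array([340, 196,   6,   7], dtype=int32))
S orange
(np.int32(110), array([505.01,  87.84]), array([496,  83,  16,  11], dtype=int32))
(np.int32(316), array([484.52, 137.2 ]), array([466, 125,  38,  25], dtype=int32))
(np.int32(23), array([307.7 , 159.39]), array([306, 156,   4,   7], dtype=int32))
(np.int32(34), array([166.68, 172.  ]), array([163, 169,   8,   7], dtype=int32))
(np.int32(29), array([307.52, 180.  ]), array([306, 176,   5,   8], dtype=int32))
(np.int32(36), array([147.06, 192.22]), array([143, 188,   8,   9], dtype=int32))
(np.int32(37), array([297.08, 197.92]), array([295, 194,   6,   9], dtype=int32))
(np.int32(51), array([306.88, 223.53]), array([304, 219,   7,  10], dtype=int32))
S green
(np.int32(31), array([146.61, 239.48]), array([144, 237,   7,   6], dtype=int32))
tube top [ 0.6383 -0.1267  0.51  ] [ 0.6345 -0.1256  0.54  ]
rodtop [ 0.7899 -0.1164  0.568 ]
saddle [ 0.6343 -0.1231  0.29  ] tip [ 0.6391 -0.1058  0.306 ] foot [ 0.6427 -0.1264  0.37  ]
rod base scene [ 0.8074 -0.112   0.012 ]
```

```bash
python3 - <<'E'
from h import *
from bench import viewer,manip
t=viewer.get_calibration('top');s=viewer.get_calibration('scene')
np.set_printoptions(precision=4,suppress=True)
a=tri((t,(206.98,146.78)),(s,(306.88,223.53)));b=tri((t,(201.46,181.95)),(s,(297.08,197.92)))
print(a,b,np.linalg.norm(a[0]-b[0]),(a[0]+b[0])/2,np.degrees(np.arctan2(*(a[0]-b[0])[1::-1])))
print('plane',plane(t,(206.98,146.78),.162),plane(t,(201.46,181.95),.162),plane(s,(306.88,223.53),.155),plane(s,(297.08,197.92),.155))
g=tri((t,(342.7,198.91)),(s,(146.61,239.48)));print('green',g)
# grey buttons top: c5 (210,410),(403,375) /8+(305,150)
for p in((210,410),(307,393),(403,375)): print(plane(t,(305+p[0]/8-.44,150+p[1]/8-.44),g[0][2]))
for p in((121,507),(186,475),(254,452)): print('s',plane(s,(110+p[0]/5-.4,145+p[1]/5-.4),g[0][2]))
T=cv2.imread('pics/top0.png');S=cv2.imread('pics/scene0.png')
cv2.imwrite('pics/d1.png',cv2.resize(T[85:165,250:310],None,fx=8,fy=7,interpolation=2) )
cv2.imwrite('pics/d2.png',cv2.resize(S[140:240,195:275],None,fx=8,fy=6,interpolation=2)[:600] )
cv2.imwrite('pics/d3.png',cv2.resize(S[260:345,200:280],None,fx=7,fy=7,interpolation=2) )
print(manip.current_clock())
E
```

```text
(array([0.5905, 0.1306, 0.1553]), [np.float64(0.0010916139042955128), np.float64(0.001091613904295603)]) (array([0.4702, 0.1474, 0.1543]), [np.float64(0.00045213238785093675), np.float64(0.00045213238785096884)]) 0.12150095237408262 [0.5303 0.139  0.1548] -7.941902633795156
plane [0.5891 0.129  0.162 ] [0.4694 0.1462 0.162 ] [0.5905 0.1318 0.155 ] [0.471  0.1475 0.155 ]
green (array([ 0.419 , -0.3472,  0.0764]), [np.float64(0.0016022672962126014), np.float64(0.0016022672962126565)])
[ 0.4117 -0.3063  0.0764]
[ 0.4195 -0.3496  0.0764]
[ 0.4278 -0.3925  0.0764]
s [ 0.435  -0.3883  0.0764]
s [ 0.4203 -0.3451  0.0764]
s [ 0.414  -0.3002  0.0764]
0.15
```

View pics/d1.png

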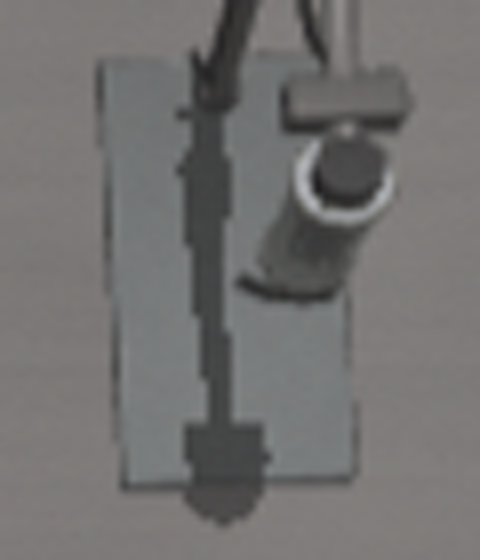

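View pics/d2.png

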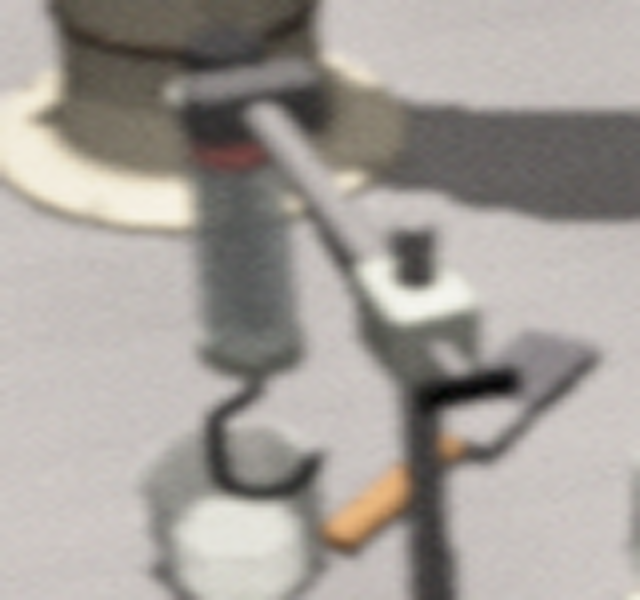

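View pics/d3.png

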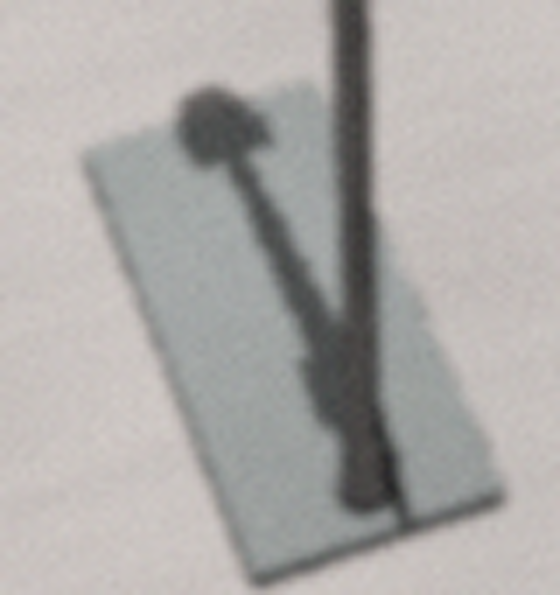

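```bash
python3 - <<'E'
from h import *
from bench import viewer,manip
t=viewer.get_calibration('top');s=viewer.get_calibration('scene')
np.set_printoptions(precision=4,suppress=True)
def T(p): return (250+p[0]/8-.44,85+p[1]/7-.43)
P=[plane(t,T(p),.012) for p in((100,60),(122,485),(355,478))]; print(P, np.degrees(np.arctan2(*(P[0]-P[1])[1::-1])),np.degrees(np.arctan2(*(P[1]-P[2])[1::-1]))-90)
def S3(p): return (200+p[0]/7-.43,260+p[1]/7-.43)
Q=[plane(s,S3(p),.012) for p in((88,150),(255,578),(503,498),(315,82),(365,500))];print(Q)
for i,j in((1,0),(2,3)):print(np.degrees(np.arctan2(*(Q[i]-Q[j])[1::-1])))
def S2(p): return (195+p[0]/8-.44,140+p[1]/6-.42)
# hook in scene: saddle inner, back, tip, foot
for n,p,z in(('saddle',(268,484),.29),('tip',(316,452),.308),('back mid',(218,430),.318),('foot',(248,362),.37),('tubetopred',(235,150),.5)):print(n,plane(s,S2(p),z))
print('top tip',plane(t,T((240,280)),.306),'tubetop',plane(t,T((344,180)),.51),'foot', plane(t,T((312,262)),.37))
E
```

```text
[array([ 0.8164, -0.0623,  0.012 ]), array([ 0.5873, -0.0735,  0.012 ]), array([ 0.5918, -0.1818,  0.012 ])] 2.7830357887381956 2.3797152568471773
[array([ 0.5981, -0.1791,  0.012 ]), array([ 0.8257, -0.1686,  0.012 ]), array([ 0.8225, -0.064 ,  0.012 ]), array([ 0.5932, -0.0725,  0.012 ]), array([ 0.8058, -0.1168,  0.012 ])]
2.637182925436772
2.1348038943174035
saddle [ 0.6353 -0.1232  0.29  ]
tip [ 0.639  -0.1067  0.308 ]
back mid [ 0.6251 -0.1361  0.318 ]
foot [ 0.642  -0.1274  0.37  ]
tubetopred [ 0.6633 -0.1297  0.5   ]
top tip [ 0.6376 -0.1063  0.306 ] tubetop [ 0.6343 -0.1255  0.51  ] foot [ 0.6323 -0.1281  0.37  ]
```

```bash
cat >> h.py <<'E'
def Rt(yaw,tilt):
    a=np.radians(tilt); M=np.array([[0,np.cos(a),np.sin(a)],[1,0,0],[0,np.sin(a),-np.cos(a)]])
    return Ro.from_euler('z',yaw,degrees=True)*Ro.from_matrix(M)
def pose(G,yaw,tilt,depth=0.0188):
    R=Rt(yaw,tilt); return np.asarray(G)+depth*R.as_matrix()[:,2],R.as_quat()
def rz(yaw,v): return Ro.from_euler('z',yaw,degrees=True).apply(v)
SC=np.array([.5303,.139,.08]); SY=-7.9     # strainer
HO=np.array([.6365,-.124,0]); HY=-7.6     # stand
GX=-.063
E
python3 - <<'E'
from h import *
from bench import manip
np.set_printoptions(precision=2,suppress=True)
for tilt in(0,10,15,20):
    for n,G,y in(('gr',SC+rz(SY,[GX,0,.075]),SY),('lift',SC+rz(SY,[GX,0,.235]),SY),('stage',HO+rz(HY,[GX,.12,.314]),HY),('in',HO+rz(HY,[GX,0,.314]),HY),('low',HO+rz(HY,[GX,0,.24]),HY),('back',HO+rz(HY,[GX-.13,0,.26]),HY)):
        print(tilt,n,manip.solve_ik(*pose(G,y,tilt)))
for d in(.1,0): 
    z=Rt(11,20).as_matrix()[:,2]; print(manip.solve_ik(np.array([.419,-.347,.0764])-d*z,Rt(11,20).as_quat()))
E
```

```text
0 gr [-0.07  0.33 -0.34  2.03  0.15  0.81  0.94]
0 lift [-0.07  0.13 -0.32  1.86  0.04  1.16  1.03]
0 stage [ 0.09  0.31 -0.18  1.63  0.06  1.2   1.34]
0 in [ 0.15  0.29 -0.    1.65  0.    1.2   1.59]
0 low [ 0.18  0.36 -0.04  1.73  0.02  1.05  1.58]
0 back [ 0.07  0.1   0.1   2.01 -0.01  1.02  1.61]
10 gr [-0.16  0.24 -0.29  2.15  0.28  0.63  0.77]
10 lift [-0.16  0.03 -0.27  1.98  0.12  0.99  0.95]
10 stage [ 0.03  0.2  -0.11  1.78  0.07  0.99  1.32]
10 in [ 0.06  0.19  0.11  1.8  -0.03  0.98  1.62]
10 low [ 0.11  0.26  0.05  1.89 -0.02  0.82  1.61]
10 back [-0.05 -0.01  0.21  2.15 -0.    0.83  1.6 ]
15 gr [-0.23  0.21 -0.26  2.21  0.4   0.54  0.63]
15 lift [-0.23 -0.02 -0.23  2.04  0.18  0.91  0.88]
15 stage [-0.02  0.15 -0.07  1.86  0.09  0.88  1.3 ]
15 in [ 0.01  0.14  0.16  1.88 -0.04  0.87  1.63]
15 low [ 0.08  0.22  0.09  1.96 -0.04  0.7   1.63]
15 back [-0.11 -0.07  0.27  2.21  0.02  0.73  1.58]
20 gr [-0.3   0.19 -0.22  2.27  0.58  0.47  0.43]
20 lift [-0.29 -0.06 -0.2   2.1   0.26  0.84  0.79]
20 stage [-0.07  0.1  -0.03  1.93  0.12  0.77  1.27]
20 in [-0.05  0.09  0.22  1.95 -0.05  0.75  1.63]
20 low [ 0.05  0.18  0.12  2.03 -0.06  0.58  1.64]
20 back [-0.2  -0.12  0.34  2.28  0.06  0.63  1.55]
[ 1.8   0.44 -1.07  2.07  0.15  0.66  2.47]
[ 1.55  0.59 -0.86  2.09  0.33  0.46  2.3 ]
```

```bash
python3 - <<'E'
from h import *
from bench import manip,viewer
p=np.array(manip.current_tool_pos());p[2]=.33
manip.servo_line(p,vel=.2)
manip.move_pose(*pose(SC+rz(SY,[GX,0,.175]),SY,15))
print(manip.current_clock(),manip.current_tool_pos(),manip.current_finger_gap(),manip.current_force())
c=viewer.get_calibration('wrist');im=viewer.get_image('wrist')
im=cv2.cvtColor(im,cv2.COLOR_RGB2BGR)
print(proj(c,SC+rz(SY,[-.06,0,.084])),proj(c,SC+rz(SY,[.06,0,.084])))
cv2.imwrite('pics/w1.png',im)
h=cv2.cvtColor(im,cv2.COLOR_BGR2HSV);k=cv2.inRange(h,(4,130,90),(16,255,255));n,l,st,ce=cv2.connectedComponentsWithStats(k)
for i in range(1,n):
    if st[i,4]>60: print(st[i],ce[i])
E
```

```text
2.575 [0.47302492 0.14824734 0.23713779] 0.09171958784765169 [-0.12775109  0.02805998  0.45546706]
[251.70557695 170.67721177] [251.64025532 295.6150717 ]
[339   0  28  24 496] [351.62096774  10.2983871 ]
[241 146  20  51 967] [250.16132368 170.76628749]
[243 285  15  27 402] [250.01741294 297.90547264]
```

View pics/w1.png

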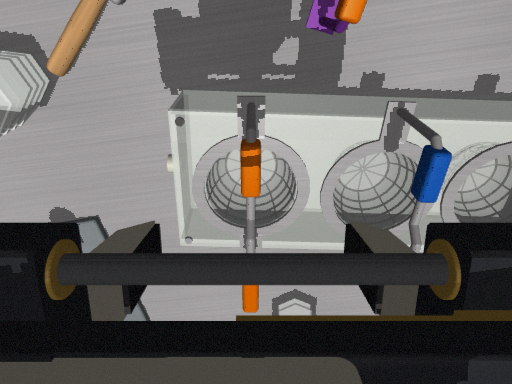

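The wrist view shows the steel strainer in the rack's end seat. Its orange grips are at (250,171) and (250,298), within 2 px of the prediction. The purple one at (330,10) is out of the way. Next I grasp it.

```bash
python3 - <<'E'
from h import *
from bench import manip,viewer,effector
np.set_printoptions(precision=4,suppress=True)
P=lambda z:pose(SC+rz(SY,[GX,0,z]),SY,15)
manip.servo_line(P(.075)[0],vel=.12)
f0=np.array(manip.current_force())
effector.close(50); print('gap',manip.current_finger_gap(),manip.current_clock(),f0,manip.current_force())
manip.servo_line(P(.15)[0],vel=.08)
manip.sleep(.3)
print('F',manip.current_force()-f0,manip.current_wrist_torque(),manip.current_clock(),manip.current_finger_gap())
im=cv2.cvtColor(viewer.get_image('scene'),cv2.COLOR_RGB2BGR)
cv2.imwrite('pics/s2.png',cv2.resize(im[110:260,230:400],None,fx=4,fy=4,interpolation=2))
c=viewer.get_calibration('scene')
for x in(-.06,.06): print(proj(c,SC+rz(SY,[x,0,.15])))
h=cv2.cvtColor(im,cv2.COLOR_BGR2HSV);k=cv2.inRange(h,(4,130,90),(16,255,255));n,l,st,ce=cv2.connectedComponentsWithStats(k)
for i in range(1,n):
    if st[i,4]>10: print(st[i],ce[i])
E
```

```text
gap 0.013818111323438305 4.8 [-0.8769  0.4141  0.6331] [-0.2683  0.2637  0.4058]
F [ 0.7068 -0.291  -2.2427] [ 0.0993  0.502  -0.0296] 6.1833 0.013935400285048843
[297.9726 180.0091]
[307.8393 205.2754]
[495  83  17  11 106] [505.1698  87.7264]
[468 124  36  26 290] [484.6138 137.2138]
[163 169   8   7  33] [166.6061 171.9697]
[297 176   6   9  39] [298.9487 180.    ]
[306 176   5   8  30] [307.5667 179.9   ]
[143 188   8   9  36] [147.0556 192.2222]
[305 201   8  10  54] [308.1481 205.4815]
```

View pics/s2.png

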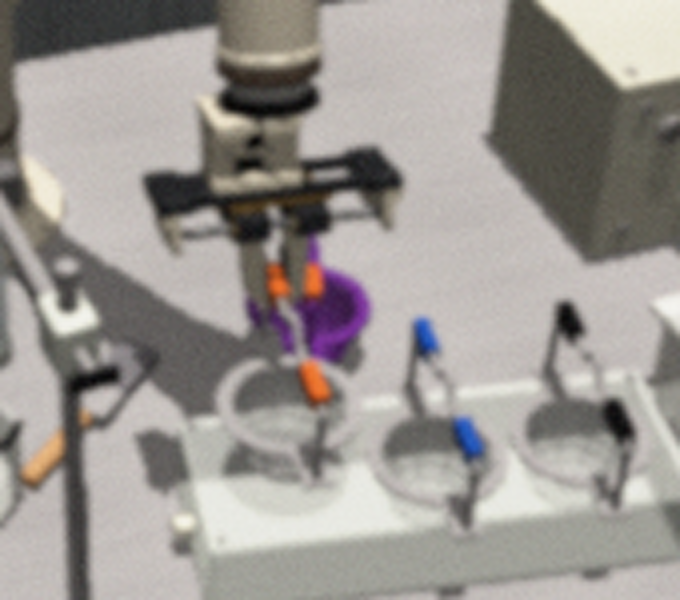

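```bash
cat > s3.py <<'E'
from h import *
from bench import manip,viewer,effector
np.set_printoptions(precision=4,suppress=True)
p,q=pose(SC+rz(SY,[GX,0,.235]),SY,15); manip.servo_line(p,vel=.15)
H=lambda y,z,x=GX:pose(HO+rz(HY,[x,y,z]),HY,15)
manip.servo_line(H(.10,.314)[0],H(.10,.314)[1],vel=.15)
manip.sleep(.5)
print(manip.current_clock(),manip.current_tool_pos(),H(.10,.314)[0],manip.current_force())
for n in('scene','top'):
    im=cv2.cvtColor(viewer.get_image(n),cv2.COLOR_RGB2BGR); cv2.imwrite(f'pics/{n}3.png',im)
    c=viewer.get_calibration(n)
    print(n,[proj(c,HO+rz(HY,[x,.10,.314])).round(1) for x in(-.06,.06)],'saddle',proj(c,HO+[0,0,.29]),'tip',proj(c,HO+rz(HY,[0,.018,.306])))
    h=cv2.cvtColor(im,cv2.COLOR_BGR2HSV);k=cv2.inRange(h,(4,130,90),(16,255,255));N,l,st,ce=cv2.connectedComponentsWithStats(k)
    for i in range(1,N):
        if st[i,4]>10 : print(st[i],ce[i])
s=cv2.imread('pics/scene3.png');cv2.imwrite('pics/s3c.png',cv2.resize(s[130:260,190:330],None,fx=5,fy=4.6,interpolation=2))
t=cv2.imread('pics/top3.png');cv2.imwrite('pics/t3c.png',cv2.resize(t[60:180,220:340],None,fx=5,fy=5,interpolation=2))
E
python3 s3.py
```

```text
8.95 [ 0.5921 -0.0171  0.2959] [ 0.5921 -0.0172  0.2958] [ 0.1967 -0.2649 -2.0247]
scene [array([260.2, 194.6]), array([269. , 224.5])] saddle [227.8871 220.6174] tip [234.2558 215.3828]
[494  82  18  12 109] [504.9908  87.789 ]
[466 124  39  26 315] [484.6413 137.3048]
[307 156   3   7  19] [307.8947 159.    ]
[163 169   8   7  33] [166.6061 171.9697]
[306 176   5   8  30] [307.6    180.0667]
[143 188   8   9  36] [147.0556 192.2222]
[258 190   7  11  57] [260.9474 194.5263]
[266 219   8  12  73] [269.4521 224.4932]
top [array([250.6, 139.1]), array([255.9, 100.9])] saddle [284.8386 125.9864] tip [279.513  124.1496]
[254  95   5  13  48] [256.125 100.75 ]
[175 207   8  10  40] [178.4   211.525]
[161 239   7  11  41] [164.2927 244.2439]
[332 243  10  10  42] [336.5    247.2143]
[308 268  10  10  40] [312.1 272.9]
```

View pics/s3c.png

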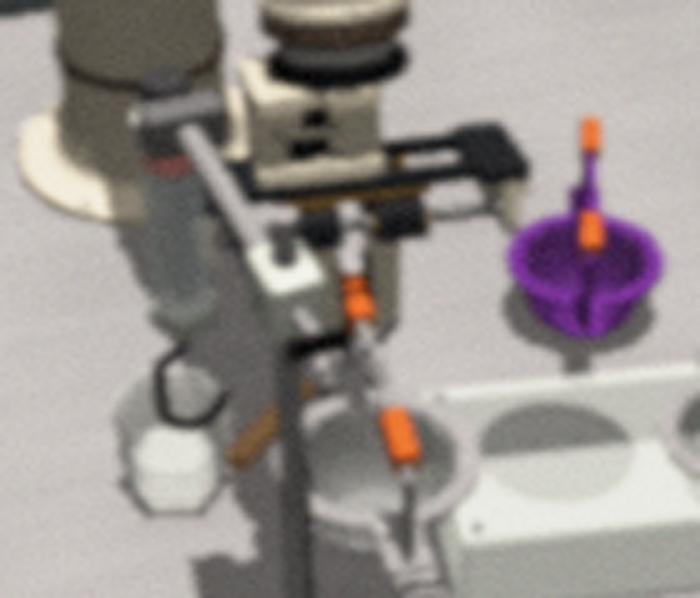

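View pics/t3c.png

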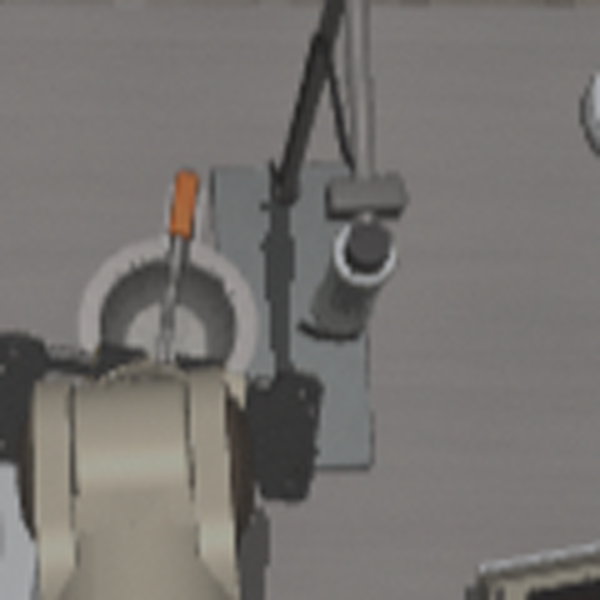

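```bash
sed -i 's/^HO=.*/HO=np.array([.6355,-.125,0]); HY=-7.6/' h.py; cat > s4.py <<'E'
from h import *
from bench import manip,viewer,effector
np.set_printoptions(precision=4,suppress=True)
H=lambda y,z,x=GX:pose(HO+rz(HY,[x,y,z]),HY,15)
manip.servo_line(H(0,.314)[0],H(0,.314)[1],vel=.05)
manip.sleep(.3)
print(manip.current_clock(),manip.current_force(),manip.current_wrist_torque())
im=cv2.cvtColor(viewer.get_image('scene'),cv2.COLOR_RGB2BGR);c=viewer.get_calibration('scene')
print([proj(c,HO+rz(HY,[x,0,z])).round(1) for x,z in((-.06,.314),(.06,.314),(0,.326))])
cv2.imwrite('pics/s4.png',cv2.resize(im[160:240,190:270],None,fx=7,fy=7,interpolation=2))
E
python3 s4.py
```

```text
11.525 [ 0.0902 -0.0089 -2.1737] [0.128  0.4884 0.0142]
[array([224. , 199.2]), array([230.2, 229.8]), array([226.7, 210.6])]
```

View pics/s4.png

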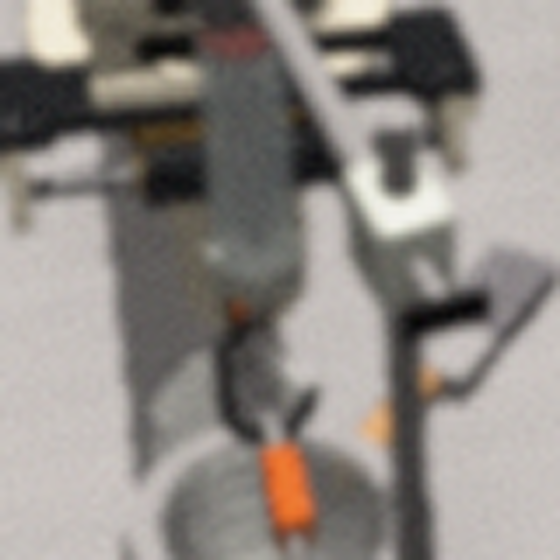

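```bash
cat > s5.py <<'E'
from h import *
from bench import manip,viewer,effector
np.set_printoptions(precision=3,suppress=True)
H=lambda y,z,x=GX:pose(HO+rz(HY,[x,y,z]),HY,15)
def rd():
    F=[];T=[]
    for _ in range(8): manip.sleep(.02);F.append(manip.current_force());T.append(manip.current_wrist_torque())
    return np.mean(F,0),np.mean(T,0)
print(rd())
for z in(.288,.280,.275,.270,.265,.261,.258,.255):
    manip.servo_line(H(0,z)[0],vel=.03)
    F,T=rd();print(z,F,T,round(manip.current_clock(),2))
    if abs(F[0])>8 or abs(F[1])>8 or F[2]>.6: print('stop');break
im=cv2.cvtColor(viewer.get_image('scene'),cv2.COLOR_RGB2BGR);c=viewer.get_calibration('scene')
cv2.imwrite('pics/s5.png',cv2.resize(im[160:260,180:280],None,fx=6,fy=6,interpolation=2))
E
python3 s5.py
```

```text
(array([-0.396, -0.1  , -1.961]), array([ 0.091,  0.524, -0.006]))
0.288 [-0.038 -0.041 -1.494] [0.094 0.499 0.008] 12.86
0.28 [-0.235 -0.282 -1.672] [0.108 0.496 0.009] 13.41
0.275 [-0.461  0.058 -0.939] [0.089 0.498 0.006] 13.86
0.27 [-0.34  -0.212 -0.858] [0.086 0.446 0.011] 14.31
0.265 [-0.08   0.263 -0.189] [0.061 0.37  0.009] 14.76
0.261 [ 0.124 -0.013 -0.041] [0.074 0.288 0.   ] 15.18
0.258 [0.084 0.067 0.342] [ 0.051  0.229 -0.015] 15.56
0.255 [0.415 0.127 0.536] [0.07  0.215 0.003] 15.94
```

View pics/s5.png

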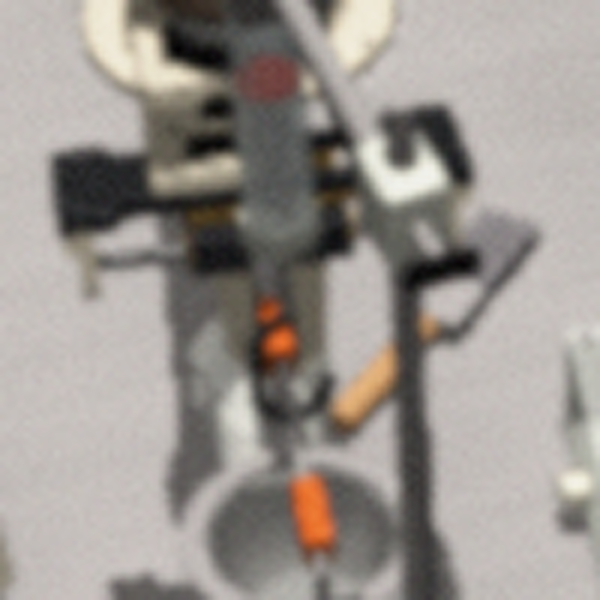

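```bash
cat > s6.py <<'E'
from h import *
from bench import manip,viewer,effector
np.set_printoptions(precision=3,suppress=True)
effector.open_jaws(); print(manip.current_clock(),manip.current_finger_gap(),manip.current_force())
H=lambda y,z,x=GX:pose(HO+rz(HY,[x,y,z]),HY,15)
ims=[]
for i in range(3):
    im=cv2.cvtColor(viewer.get_image('scene'),cv2.COLOR_RGB2BGR);ims.append(cv2.resize(im[160:260,190:260],None,fx=3.6,fy=5,interpolation=2)); manip.sleep(.12)
cv2.imwrite('pics/s6.png',np.hstack(ims))
E
python3 s6.py
```

```text
17.2917 0.09187048566369933 [0.077 0.187 0.959]
```

View pics/s6.png

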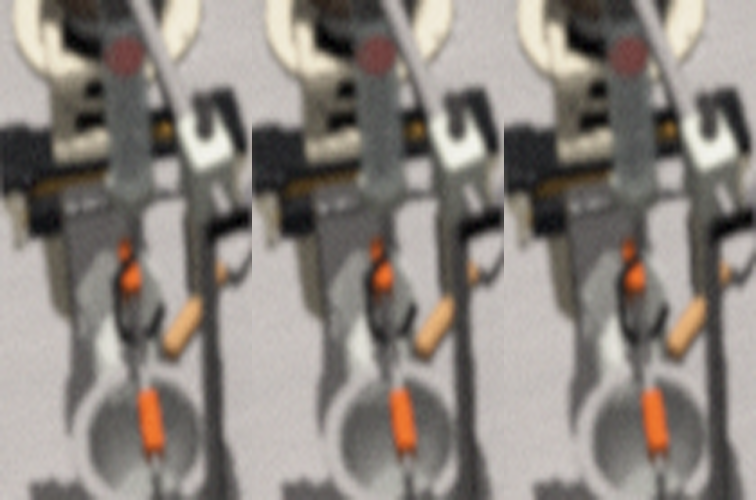

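```bash
cat > s7.py <<'E'
from h import *
from bench import manip,viewer,effector
np.set_printoptions(precision=3,suppress=True)
t=viewer.get_calibration('top')
print('turq',plane(t,(336.5,247.2),.135),plane(t,(312.1,272.9),.135))
H=lambda y,z,x=GX:pose(HO+rz(HY,[x,y,z]),HY,15)
manip.servo_line(H(0,.255,-.20)[0],vel=.12)
effector.close(5)
print(manip.current_clock(),manip.current_force(),manip.current_q())
ims=[]
for i in range(3):
    im=cv2.cvtColor(viewer.get_image('scene'),cv2.COLOR_RGB2BGR);ims.append(cv2.resize(im[160:260,190:260],None,fx=3.6,fy=5,interpolation=2)); manip.sleep(.15)
cv2.imwrite('pics/s7.png',np.hstack(ims))
z=Rt(11,20).as_matrix()[:,2]
for d in(.15,.08,0): print(manip.solve_ik(np.array([.419,-.347,.0764])-d*z,Rt(11,20).as_quat()))
z=Rt(191,-20).as_matrix()[:,2];print(manip.solve_ik(np.array([.419,-.347,.0764])-.08*z,Rt(191,-20).as_quat()))
E
python3 s7.py
```

```text
turq [ 0.251 -0.314  0.135] [ 0.164 -0.23   0.135]
20.5167 [-0.15   0.313  0.688] [ 0.152 -0.064  0.016  2.227 -0.013  0.716  1.615]
[ 2.006  0.425 -1.28   2.04   0.167  0.777  2.449]
[ 1.777  0.491 -1.074  2.078  0.236  0.625  2.384]
[ 1.545  0.591 -0.864  2.095  0.329  0.46   2.297]
[ 0.546  0.288  0.396  2.115 -0.674  0.714  0.047]
```

View pics/s7.png

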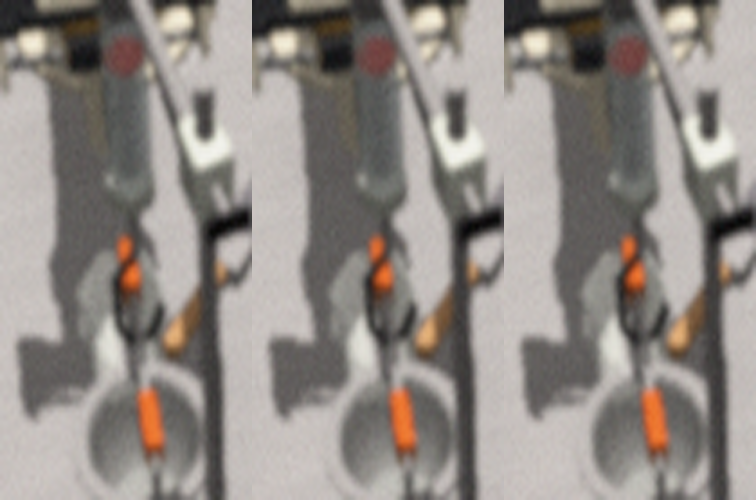

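```bash
cat > s8.py <<'E'
from h import *
from bench import manip,viewer,effector
np.set_printoptions(precision=3,suppress=True)
B=np.array([.419,-.347,.0764]);R=Rt(191,-20);z=R.as_matrix()[:,2];print(z)
manip.servo_line(np.array([.40,-.32,.26]),vel=.2)
manip.move_pose(B-.09*z,R.as_quat())
print(manip.current_clock(),manip.current_tool_pos())
c=viewer.get_calibration('wrist');im=cv2.cvtColor(viewer.get_image('wrist'),cv2.COLOR_RGB2BGR)
print(c['eye'],proj(c,B),proj(c,B+rz(11,[0,.045,0])))
cv2.imwrite('pics/w8.png',im)
h=cv2.cvtColor(im,cv2.COLOR_BGR2HSV);k=cv2.inRange(h,(45,90,50),(80,255,255));N,l,st,ce=cv2.connectedComponentsWithStats(k)
for i in range(1,N):
    if st[i,4]>50 : print(st[i],ce[i])
E
python3 s8.py
```

```text
[ 0.336  0.065 -0.94 ]
24.3083 [ 0.389 -0.353  0.161]
[ 0.399 -0.352  0.333] [251.217 194.214] [191.657 194.135]
[237 174  33  35 857] [252.551 191.054]
```

View pics/w8.png

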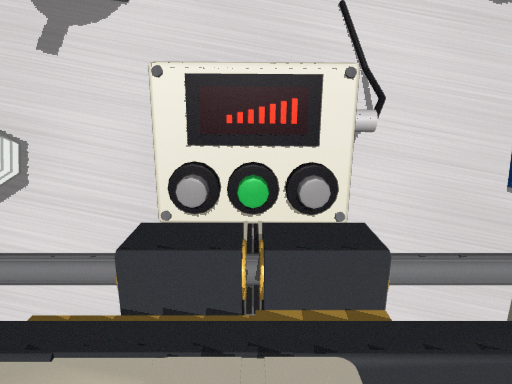

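```bash
cat > s9.py <<'E'
from h import *
from bench import manip,viewer
np.set_printoptions(precision=4,suppress=True)
c=viewer.get_calibration('wrist')
im=cv2.imread('pics/w8.png');h=cv2.cvtColor(im,cv2.COLOR_BGR2HSV)
k=cv2.inRange(h,(0,0,100),(180,40,185));k[:160]=0;k[225:]=0;k[:,:165]=0;k[:,345:]=0
k=cv2.morphologyEx(k,cv2.MORPH_OPEN,np.ones((5,5),np.uint8))
N,l,st,ce=cv2.connectedComponentsWithStats(k);g=[]
for i in range(1,N):
    if st[i,4]>150: print(st[i],ce[i]); g.append(ce[i])
g=[x for x in g]
fwd=Ro.from_quat(c['attitude']).as_matrix()[:,2]
sp=np.linalg.norm(g[0]-g[-1]); D=K(c)*.09/sp
o,d=ray(c,(252.55,191.05)); Bw=o+d*D/(d@fwd); print(sp,D,'B wrist',Bw)
t=viewer.get_calibration('top');s=viewer.get_calibration('scene')
print(tri((t,(342.7,198.91)),(s,(146.61,239.48)),(c,(252.55,191.05))))
print(plane(c,(252.55,191.05),.0764),plane(c,(252.55,191.05),.083))
# yaw
p=[plane(c,x,.08) for x in g];e=p[0]-p[-1];print('yaw',np.degrees(np.arctan2(-e[0],e[1])))
E
python3 s9.py
```

```text
[176 177  30  30 711] [190.8059 191.7651]
[300 179  30  29 710] [314.3662 192.7394]
123.56413136963812 0.24783804748757815 B wrist [ 0.4207 -0.3477  0.0859]
(array([ 0.4202, -0.3472,  0.0775]), [np.float64(0.001975634214632434), np.float64(0.0016868167738194311), np.float64(0.0013035871824663813)])
[ 0.4215 -0.3476  0.0764] [ 0.421  -0.3477  0.083 ]
yaw 10.611393993280812
```

```bash
cat > s10.py <<'E'
from h import *
from bench import manip,viewer
np.set_printoptions(precision=3,suppress=True)
B=np.array([.4208,-.3477,.081]);R=Rt(190.7,-20);z=R.as_matrix()[:,2]
P=lambda d:B-d*z
manip.servo_line(P(.025),R.as_quat(),vel=.1)
def rd():
    F=[]
    for _ in range(5): manip.sleep(.02);F.append(manip.current_force())
    return np.mean(F,0)
f0=rd();print('f0',f0,manip.current_clock())
d=.015; last=None
while d>-.022:
    manip.servo_line(P(d),vel=.04); F=rd()-f0; n=-F@z
    print(round(d,4),round(n,2),F,round(manip.current_clock(),2))
    if n>7: break
    d-=.004 if n<.8 else .002
# brief hold, then out
manip.sleep(.2)
c=viewer.get_calibration('wrist');im=cv2.cvtColor(viewer.get_image('wrist'),cv2.COLOR_RGB2BGR);cv2.imwrite('pics/w10.png',im)
s=cv2.cvtColor(viewer.get_image('scene'),cv2.COLOR_RGB2BGR);cv2.imwrite('pics/s10.png',cv2.resize(s[180:300,100:270],None,fx=4,fy=4,interpolation=2))
manip.servo_line(P(.05),vel=.06);print(rd()-f0,manip.current_clock())
E
python3 s10.py
```

```text
f0 [ 0.573 -0.27  -0.273] 25.2083
0.015 0.55 [-0.664  0.271  0.368] 25.69
0.011 0.02 [-0.343  0.593 -0.061] 26.02
0.007 0.55 [-0.74  -0.143  0.313] 26.36
0.003 3.33 [-1.451 -0.063  3.026] 26.69
0.001 3.94 [-1.123 -0.486  3.753] 27.02
-0.001 20.83 [-8.772  2.684 19.208] 27.36
[-0.223  0.248 -0.127] 28.7417
```

View pics/w10.png

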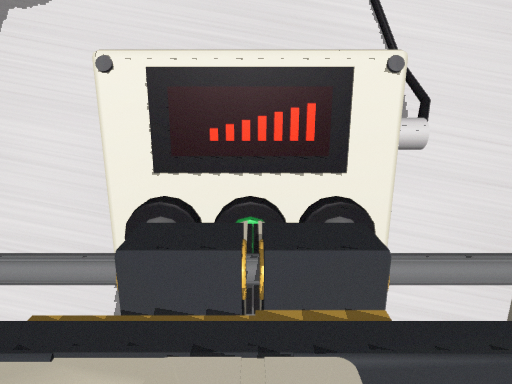

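View pics/s10.png

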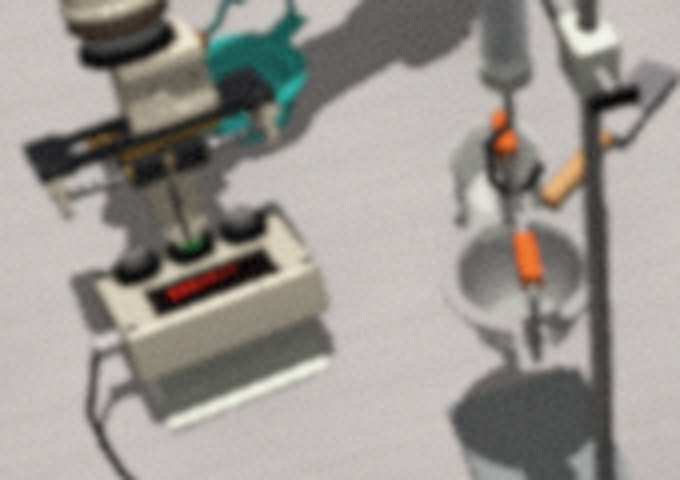

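```bash
cat > s11.py <<'E'
from h import *
from bench import manip,viewer
R=Rt(190.7,-20);z=R.as_matrix()[:,2]
manip.servo_line(np.array([.4208,-.3477,.081])-.10*z,vel=.15)
cv2.imwrite('pics/w11.png',cv2.cvtColor(viewer.get_image('wrist'),cv2.COLOR_RGB2BGR))
ims=[]
for i in range(2):
    s=cv2.cvtColor(viewer.get_image('scene'),cv2.COLOR_RGB2BGR);ims.append(s);manip.sleep(.4)
print(cv2.absdiff(ims[0][150:280,190:280],ims[1][150:280,190:280]).mean())
cv2.imwrite('pics/s11.png',cv2.resize(ims[0][130:270,110:410],None,fx=2.6,fy=4,interpolation=2)); print(manip.current_clock(),manip.current_force())
E
python3 s11.py
```

```text
2.3275783475783474
30.175 [-0.62783562 -0.1453314  -0.80398641]
```

View pics/w11.png

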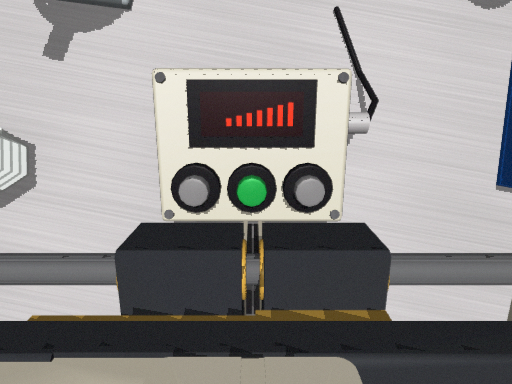

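View pics/s11.png

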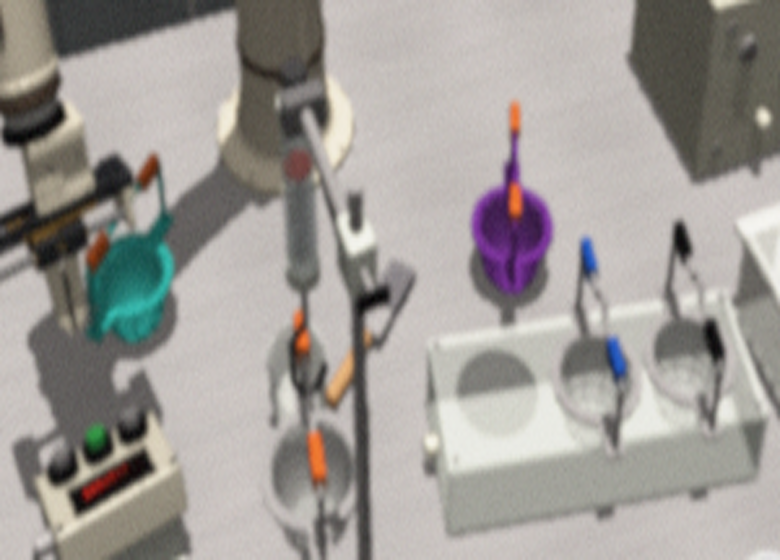

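The green button is back out at (252,191), the strainer hangs on the hook, and blue and black are still in their seats. The gripper touches nothing, so I hand in.

```bash
python3 -c "
from bench import manip
print(manip.hand_in(),manip.current_clock())"
```

```text
the job is handed in; nothing more can be done
the job is handed in; nothing more can be done
```

I hung the orange-gripped strainer on the scale's hook by the kink in its bail, pressed the green button once, and handed the job in at about 30 s of the 64 s allowed.

- **Hanging:** I lowered it in small steps until the spring had taken the weight, at about 26 mm of travel estimated from the gripper's height. There was no visible drop on release. The scene pictures before the press, and again at the end, showed it hanging still.
- **Button:** The push read about 4 N just before the end of travel, then 20.8 N once the button bottomed out, under the 40 N limit. The last wrist picture shows it back out.
- **Other objects:** The final pictures show the blue and black strainers still in their seats and the purple and turquoise ones where they were. The grey buttons look untouched and the gripper is clear of everything.

**Checks that disagreed or were rough:**
- **Button height:** The estimates differed by about 9 mm (0.077 m from the combined views, 0.086 m from the wrist picture), so I closed in on it by touch.
- **Strainer weight:** Force readings were noisy, giving roughly 2.2–2.4 N.
- **Joint travels:** I could not read the hook or button travel directly, so those rest on the forces and pictures.

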